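# Chock a casting flask on the sloped cooling tray and draw the bolt

### The arm

A 6-joint arm with a two-finger parallel gripper is mounted at the origin on the work surface. World frame = base frame: x ahead of the robot, y to its left, z up, the work surface at z = 0. Lengths are in mm, angles in rad, forces in N, time in s.
With the tool pointing down it reaches from about 400 to 825 mm from the base axis. Payload 7 kg.
Tool frame: the origin (TCP) lies between the finger pads; the fingertips stand 22 mm ahead of it and the grasp point (between the pads) lies 3 mm ahead of it; z points along the fingers, y is the line along which they close (so a half turn about z gives the same grasp; the last joint's range is limited). The gripper opens to 85 mm and grips with 20 to 120 N. Pads are 22 mm wide; open, the fingers measure 114 mm over their backs; the gripper's body (76 mm by 85 mm) begins 54 mm behind the grasp point. The pads swing forward as they close: fully open they stand 13 mm farther back than shut.
Start: joints at [1.55, 0.359, 0.012, 0, -1.224, -0.288], TCP at [205.152, 643.046, 253.302] pointing down, gripper open.
Joint ranges: [-3.07, 3.07], [-1.43, 2.12], [-1.02, 1.25], [-3.03, 1.67], [-3.05, -0], [-3.03, 3.03]. Speed limits (rad/s): [2.39, 2.39, 3.01, 3.14, 3.14, 3.14].

### API

Orientations are given as a unit quaternion [x, y, z, w].
In Python, from workcell import bot gives the robot as it stands. The module is installed in compiled form; this text tells all that it offers. Calls block until the motion is done:
- bot.goto(position, orientation): joint-space move of the TCP to a pose.
- bot.move_straight(position, ori=None, velocity=150, force_limit=None): straight line of the TCP; ori=None keeps the orientation; velocity is the mean speed in mm/s. With force_limit (N) it stops when the force on the tool has changed by that much, and returns True; else False.
- bot.movej(angles): joint-space move.
- bot.command_gripper(opening, force=None): finger opening in mm; force is the grip in N (None keeps the last); returns when the fingers have stopped.
- bot.dwell(seconds).
- bot.inverse_kinematics(position, orientation): joint angles nearest the present ones, or None.
- bot.camera(name): name is "scene" or "top"; returns a dict with "img" (480x640x3 uint8, red, green, blue), "intrinsics" (3x3 intrinsics, pixels), "rvec" (rotation vector, rad) and "tvec" (3), from world to camera coordinates, as OpenCV has them. Camera axes: x right, y down, z forward; pixel columns grow to the right and rows downward; lengths in mm; the calibration is good to about 2 mm. A picture is of the moment at which its call begins. There is no depth.
A pose or a line that the arm cannot do raises bot.Unreachable and nothing moves.
- bot.finish_job(): hands the job in; it is judged then, once.
Readings, each from a call of its own:
- bot.read_clock(): time.
- bot.read_joint_pos(): joint angles.
- bot.read_joint_vel(): joint speeds.
- bot.read_tau(): joint torques, N m.
- bot.read_ee_pos(): TCP position.
- bot.read_ee_rot(): TCP orientation.
- bot.read_contact_force(): force on the tool from outside, world axes, zero at the start.
- bot.read_torque(): the same for the moment, N m.
- bot.read_grip_width(): finger opening in mm.
- bot.read_gripper_force(): force on a finger pad.
Only numpy, scipy, OpenCV 4.12 (cv2) and the standard library are available. Lean on these libraries where they do the work, as an engineer would, in place of code of your own. Each camera call takes 0.05 s, during which the arm holds its last target. There are 200 camera calls.

### The job

The casting flask lying on the sloped cooling tray is kept from rolling only by the bolt. Set the wedge chock on the tray below the middle of the flask and push it, nose first and square, up the slope against the flask's low side until the flask has rolled up snug against the back rest and takes a firm push of about 12 to 15 N; the mould inside is brittle, so do not go far beyond that. Then draw the bolt fully out, so that the chock alone holds the flask, let go, and leave the other things on the bench alone.

Things in the scene. Friction and masses are not known exactly. Their poses are not given: they have to be found in the camera images.
- tray: Fixed sloped cooling tray, bright metal, 134 mm wide (x), 280 mm long (y). Origin on the bench under its centre, z up, +y points up the slope, level along x. Flat deck rising at 8 degrees: its top is at z = 8 mm at the low edge (y = -140 mm), 27.7 mm at y = 0. Cheeks 23 mm above the deck, inner faces at x = +-59 mm, run from y = -20 mm to the high end; below that the sides are open.
- deck_mid (a point): Point on the deck's top at the tray's x = 0, y = 0. Uphill of the flask a fixed back rest stands over the deck: an upright grey plate, 96 mm wide, vertical face across the slope. It is adjustable and its place is not measured: it stands 4 to 22 mm clear of the flask at the start, and only the rise of the force tells when the flask has met it.
- flask: Steel casting flask, a closed cylinder, diameter 64 mm, length 110 mm, 0.5 to 0.72 kg, lying across the tray on deck and bolt. Origin at its centre, x along its axis. The chock rolls it uphill with 1 to 9 N of push (the chock's drag on the deck included) until it meets the back rest and the force climbs by about 5 N per mm. Seated, it gets 0.6 to 0.8 of the push; limit 20 N.
- wedge: Loose chock of grey grippy rubber, 40 mm wide (x), 83 mm long (y), 120 g, at first flat on the bench. Origin under its centre, z up. Sharp nose at y = +41.5 mm; its face rises at 35 degrees to z = 38.5 mm at y = -13.5 mm; behind is a flat-topped block to y = -41.5 mm, for gripping across the width. Touching the flask on the deck, its nose is 10 mm short of the flask's line on the deck.
- bolt (a joint): Travel in m of the slide bolt holding the flask: 0 at the start (in), 0.036 fully out. A level steel rod 10 mm thick along the tray's x, through the tray's -x cheek and a dark guide block; its tip reaches 19 mm past the flask's end on its low side, about 24 mm above the deck. It draws out towards the tray's -x, needs about 2 N and stays where it is left.
- bolt_grip (a point): Point on the bolt's handle, an upright bright metal round post 14 mm thick standing on the rod outside the tray's -x cheek. On the post's axis, 18 mm below its top and 32 mm above the rod's axis; moves with the bolt. The guide block begins 18 mm from the post's axis towards the tray and its top is 17 mm lower than this point.
- spare_flask: Bystander: open steel ring flask standing upright, diameter 70 mm, 80 mm high; origin under its centre.
- sprue_base: Bystander: black rubber sprue base, a low cone-topped disc, diameter 72 mm, 28 mm high; origin under its centre.
- crucible: Bystander: small white crucible cup, diameter 54 mm, 52 mm high; origin under its centre.
- jar: Bystander: amber glass jar, diameter 60 mm, 85 mm high; origin under its centre.
- firebrick: Bystander: small firebrick 110 x 55 x 32 mm; origin under its centre.
- brush: Bystander: hand brush lying on the bench beyond the tray; origin under it.
Things that resemble listed ones, but are neither listed nor needed, are in the scene too. Leave any purple look-alike of the flask alone. Of the things that look like the wedge, take the one that is farthest to the robot's left at the start.

How it is judged (in metres and radians):
On the way, in this order (a step that is already met when the one before it is completed fails the run):
1. the chock, square on the tray below the middle of the flask, is pressed firmly home: more than 6 N between chock and flask for 0.2 s, the bolt still in (contact force between wedge and flask above 6 N and value of joint bolt below 0.004 m and angle between the x axis of wedge and the x axis of tray, either way round below 0.15 rad and y of wedge in the frame of tray below 0.02 m and x of wedge in the frame of tray between -0.025 and 0.025 m), for 0.2 s.
2. the bolt is drawn out (more than 30 mm) (value of joint bolt above 0.03 m), for 0.2 s.
At the end, for the whole second after the job is handed in: Bolt out by over 30 mm; flask still, across the tray, at least 2 mm uphill of where it started; chock at rest and flat on the deck below the flask, touching it (over 0.2 N), square to the slope within 0.15 rad and within 25 mm of the tray's centre line (value of joint bolt above 0.03 m and contact force between wedge and flask above 0.2 N and y of flask in the frame of tray above 0.032 m and angle between the x axis of flask and the x axis of tray, either way round below 0.06 rad and angle between the x axis of wedge and the x axis of tray, either way round below 0.15 rad and y of wedge in the frame of tray below 0.02 m and angle between wedge's own z axis and vertical below 0.25 rad and x of wedge in the frame of tray between -0.025 and 0.025 m and contact force between wedge and tray above 0.2 N and linear speed of each of flask, wedge below 0.01 m/s).
It fails at once if the brittle mould is pressed hard: more than 20 N on the flask from the chock or from the gripper (contact force between any of wedge, the fingers and flask above 20 N).
It fails at once if a bystander on the bench is shifted by more than 30 mm (distance of any of spare_flask, sprue_base, crucible, jar, firebrick, brush from where it was at the start of the episode above 0.03 m).
It also fails if it takes over 64 s, if anything falls off the work surface, if the arm or the gripper's body presses on something with over 40 N, if the wrist force passes 120 N, or if a joint passes its speed limit or range.

## Working session

There is one attempt and no reset: what is moved stays moved. The work goes in short steps, each a Python script; the robot and the scene stay as the last script left them, time stands still between calls to the robot, and variables do not carry over. Pictures are saved under pics/ and viewed, at most 10 in all, crops included, and the job is handed in when it is done.

```bash
mkdir -p pics; python3 - <<'E'
from workcell import bot
import cv2,pickle
for n in("top","scene"):
    c=bot.camera(n); pickle.dump(c,open(f"{n}0.pkl","wb")); cv2.imwrite(f"pics/{n}0.png",c["img"][:,:,::-1])
    print(n,c["intrinsics"],c["rvec"],c["tvec"])
print(bot.read_clock(),bot.read_ee_rot(),bot.read_contact_force())
E
```

```text
top [[485.93829622   0.         312.9411536 ]
 [  0.         485.93829622 235.94705941]
 [  0.           0.           1.        ]] [ 2.22190467 -2.1664732   0.0851935 ] [ -29.63694199  568.09000789 1114.92484775]
scene [[592.14434617   0.         327.90067037]
 [  0.         592.14434617 229.88019113]
 [  0.           0.           1.        ]] [ 1.26850145  2.24561555 -0.92775661] [ 297.09115423 -253.86381647 1770.4837045 ]
0.1 [ 9.88093860e-01 -1.53850446e-01 -5.19901141e-05  7.49132465e-04] [-0.07207932 -0.4112969   0.22922183]
```

View pics/top0.png

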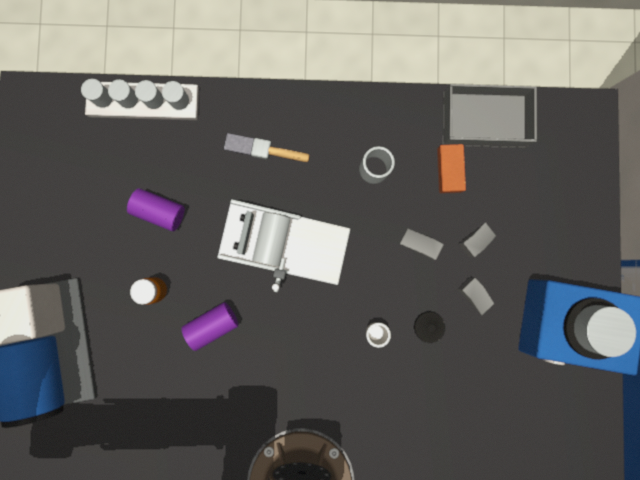

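View pics/scene0.png

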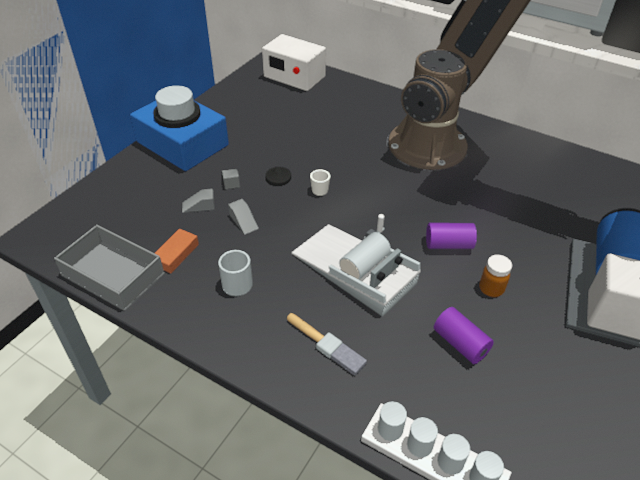

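The top view shows the tray around (285,242) with its uphill end to the left, the flask at (271,239), and the bolt handle at (277,285). There are three wedges, and the leftmost for the robot is at (422,244), which is (243,216) in the scene view. I'll enlarge both areas.

```bash
python3 - <<'E'
import cv2,numpy as np
t=cv2.imread("pics/top0.png");s=cv2.imread("pics/scene0.png")
def crop(im,x,y,w,h,k): return cv2.resize(im[y:y+h,x:x+w],None,fx=k,fy=k,interpolation=cv2.INTER_CUBIC)
cv2.imwrite("pics/c1.png",crop(t,210,195,160,110,5))
a=crop(t,392,220,60,45,6.6667);b=crop(s,213,190,60,45,6.6667)
c=crop(s,285,205,140,105,5.714)[:, :800]
cv2.imwrite("pics/c2.png",np.hstack([a,b]))
cv2.imwrite("pics/c3.png",c)
E
```

```text
(no output)
```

View pics/c1.png

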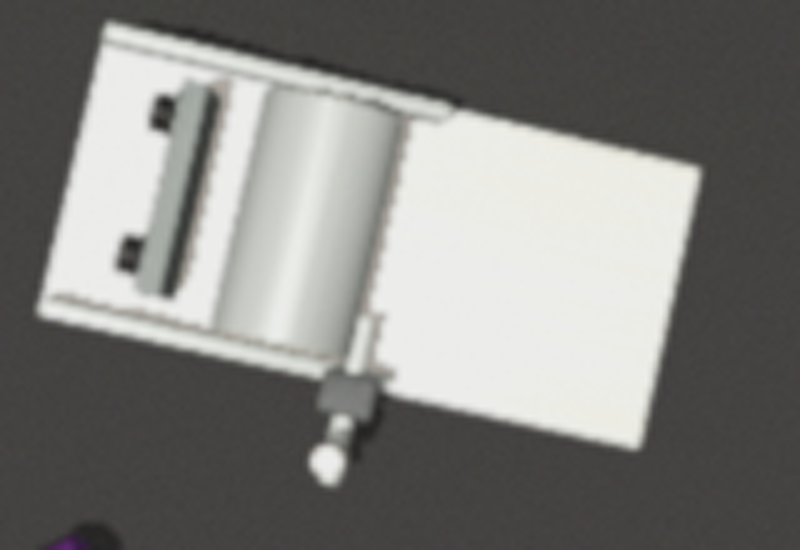

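View pics/c2.png

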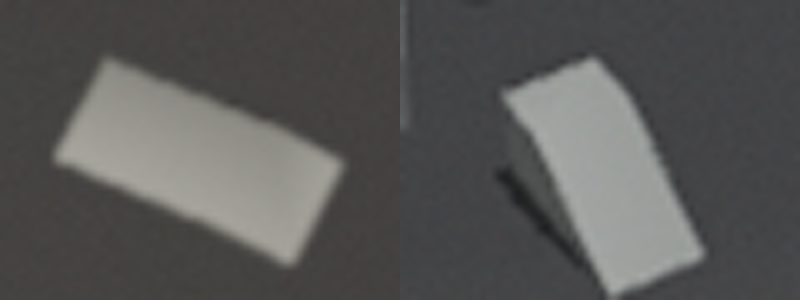

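View pics/c3.png

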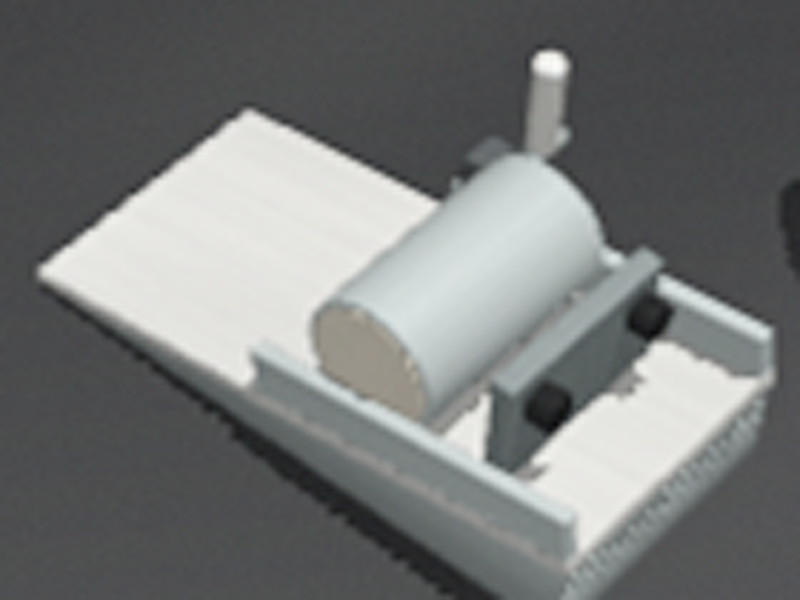

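The crops show these points (crop pixels):

| Item | Top view | Scene view |
|---|---|---|
| Wedge nose corners | (105,57), (53,158) | (610,298), (705,258) |
| Wedge block end | (343,160), (293,267) | (503,95), (598,55) |
| Tray low corners | (702,167), (638,450) | (40,270), (248,110) |
| Bolt post top | (325,460) | (550,62) |

Next I'll fit the poses from these.

```bash
cat > fit.py <<'E'
import pickle,cv2,numpy as np
from scipy.optimize import least_squares
C={n:pickle.load(open(f"{n}0.pkl","rb")) for n in("top","scene")}
def proj(n,P):
    c=C[n]; return cv2.projectPoints(np.float64(P).reshape(-1,3),np.float64(c["rvec"]),np.float64(c["tvec"]),c["intrinsics"],None)[0][:,0]
def px(uv,x0,y0,k): return (np.float64(uv)+.5)/k-.5+[x0,y0]
def w(p,L):
    L=np.float64(L);c,s=np.cos(p[2]),np.sin(p[2])
    return np.c_[p[0]+c*L[:,0]-s*L[:,1],p[1]+s*L[:,0]+c*L[:,1],L[:,2]]
def fit(obs,p0):
    f=lambda p:np.concatenate([(proj(n,w(p,L))-uv).ravel() for n,L,uv in obs])
    r=least_squares(f,p0);print(r.x.round(3),"\n",r.fun.reshape(-1,2).round(1).tolist());return r.x
E
python3 - <<'E'
from fit import *
Lw=[[20,41.5,0],[-20,41.5,0],[20,-41.5,38.5],[-20,-41.5,38.5]]
fit([("top",Lw,px([[105,57],[53,158],[343,160],[293,267]],392,220,6.6667)),
 ("scene",Lw,px([[210,298],[305,258],[103,95],[198,55]],213,190,6.6667))],[450,-270,.3])
Lt=[[67,-140,8],[-67,-140,8],[67,140,70.4],[-67,140,70.4]]
pt=fit([("top",Lt,px([[702,167],[638,450],[107,22],[38,317]],210,195,5)),
 ("scene",Lt,px([[40,270],[248,110],[575,515],[772,330]],285,205,5.714))],[450,20,.2])
a,b=px([[325,462]],210,195,5),px([[550,62]],285,205,5.714)
g=lambda P:np.r_[(proj("top",P)-a).ravel(),(proj("scene",P)-b).ravel()]
r=least_squares(g,[400,30,90]);print("post",r.x,r.fun)
d=r.x[:2]-pt[:2];c,s=np.cos(pt[2]),np.sin(pt[2]);print("in tray",c*d[0]+s*d[1],-s*d[0]+c*d[1])
E
```

```text
[ 5.56472e+02 -2.67856e+02 -4.60000e-01] 
 [[-0.0, 0.6], [0.1, 0.3], [-0.2, 0.7], [-0.5, 0.0], [-0.2, 0.1], [-0.3, 0.2], [-0.4, 0.4], [-0.5, 0.9]]
[ 5.49053e+02  4.76590e+01 -1.93000e-01] 
 [[0.1, 1.0], [0.8, 0.1], [-0.9, 0.7], [-0.9, 0.3], [-1.0, -0.0], [-0.7, -0.1], [-1.2, 1.8], [0.8, -0.1]]
post [451.54387097  64.98733006 102.87149483] [ 0.05461358 -0.02538937  0.06642763  0.00050884]
in tray -99.02232945851864 -1.6842009186910545
```

```bash
cat > h.py <<'E'
import numpy as np
from scipy.spatial.transform import Rotation as R
from workcell import bot
T=np.array([549.05,47.66]);YT=-.193; D=np.deg2rad(8)
X=np.array([np.cos(YT),np.sin(YT),0]);Yh=np.array([-np.sin(YT),np.cos(YT),0]);Z=np.array([0,0,1.])
U=Yh*np.cos(D)+Z*np.sin(D); N=-Yh*np.sin(D)+Z*np.cos(D)   # up-slope, deck normal
def quat(y,z): y=np.array(y);z=np.array(z);return R.from_matrix(np.c_[np.cross(y,z),y,z]).as_quat()
def deck(x,y): return np.r_[T,0]+x*X+y*Yh+Z*(27.7+y*np.tan(D))
def st(m=""): print(m,"t%.1f"%bot.read_clock(),np.round(bot.read_ee_pos(),1),"F",np.round(bot.read_contact_force(),1),"w%.1f"%bot.read_grip_width())
YW=-.46; WX=np.array([np.cos(YW),np.sin(YW),0]); WY=np.array([-np.sin(YW),np.cos(YW),0]); WC=np.array([556.5,-267.9,0])
E
python3 - <<'E'
from h import *
for s in(1,-1):
    for n,p,q in[("w",WC-28*WY+25*Z,quat(s*WX,-Z)),("t",deck(4,-60)-28*U+25*N,quat(s*X,-N)),("t2",deck(4,5)-28*U+25*N,quat(s*X,-N)),
      ("b",[451.5,65,91],quat(s*Yh,-Z)),("b2",np.array([451.5,65,91])-37*X,quat(s*Yh,-Z))]:
        j=bot.inverse_kinematics(list(p),list(q)); print(s,n,None if j is None else np.round(j,2))
E
```

```text
1 w [-0.18  0.49 -0.37  0.   -0.71  2.86]
1 t [ 0.19  0.37 -0.47 -0.2  -0.69  2.91]
1 t2 [ 0.31  0.37 -0.45 -0.19 -0.69  2.79]
1 b [ 0.58  0.18 -0.67 -0.   -0.72 -2.34]
1 b2 [ 0.64  0.13 -0.74 -0.   -0.7  -2.41]
-1 w [-0.18  0.49 -0.37  0.   -0.71 -0.28]
-1 t [ 0.19  0.37 -0.47 -0.2  -0.69 -0.23]
-1 t2 [ 0.31  0.37 -0.45 -0.19 -0.69 -0.36]
-1 b [ 0.58  0.18 -0.67  0.   -0.72  0.8 ]
-1 b2 [ 0.64  0.13 -0.74  0.   -0.7   0.73]
```

```bash
python3 - <<'E'
from h import *
p=WC-28*WY; q=list(quat(-WX,-Z))
bot.goto(list(p+180*Z),q); st("above")
hit=bot.move_straight(list(p+25*Z),velocity=120,force_limit=8); st(f"down {hit}")
bot.command_gripper(20,60); st("grip"); print(bot.read_gripper_force())
bot.move_straight(list(p+120*Z),velocity=150); st("lift")
import cv2
c=bot.camera("scene"); cv2.imwrite("pics/g.png",cv2.resize(c["img"][120:300,180:420,::-1],None,fx=3,fy=3))
E
```

```text
above t3.6 [ 544.5 -292.4  180. ] F [-0.   0.5  0.9] w85.4
down False t5.0 [ 544.6 -293.1   25.8] F [0.2 0.1 1.6] w85.5
grip t5.5 [ 544.4 -293.1   25.6] F [-1.3  0.9  5.6] w39.3
60.94705939292908
lift t6.3 [ 543.3 -292.7  119. ] F [ 0.3  0.5 -1.5] w39.5
```

View pics/g.png

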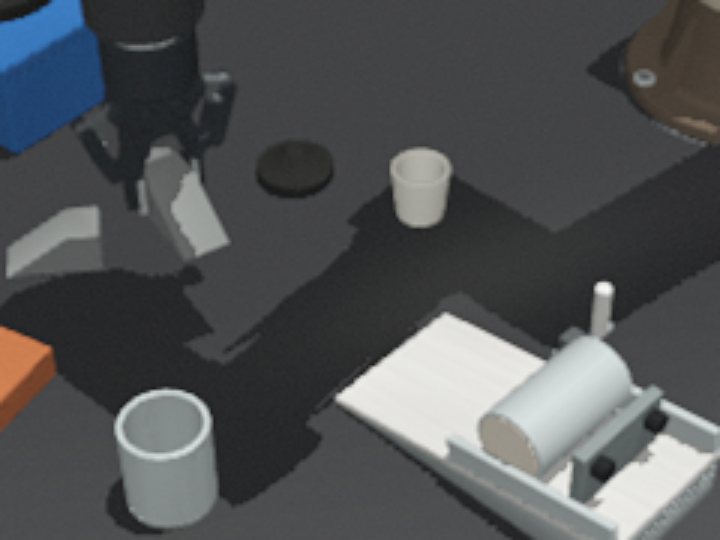

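The wedge is held square by its block, with the nose free at (215,245). Now I'll place it on the deck.

```bash
python3 - <<'E'
from h import *
p=deck(3,-62)-28*U+25.5*N; q=list(quat(-X,-N))
bot.goto(list(p+100*Z),q)
bot.move_straight(list(p+12*N),velocity=120); st("near")
bot.dwell(.2);F0=np.array(bot.read_contact_force());print("F0",F0.round(2))
hit=bot.move_straight(list(p-5*N),velocity=15,force_limit=4); st(f"touch {hit}")
print("h over deck",(np.array(bot.read_ee_pos())-deck(3,-62)+28*U)@N)
np.save("F0.npy",F0)
from fit import proj
import cv2
c=bot.camera("top"); cv2.imwrite("pics/p.png",cv2.resize(c["img"][180:320,200:400,::-1],None,fx=4,fy=4))
E
```

```text
near t8.2 [534.3 -46.3  52.7] F [-0.   0.1 -1.6] w39.6
F0 [-0.24 -1.18 -1.97]
touch True t9.2 [534.1 -44.4  40. ] F [-0.4  0.5  4.3] w39.4
h over deck 25.135630095261533
```

View pics/p.png

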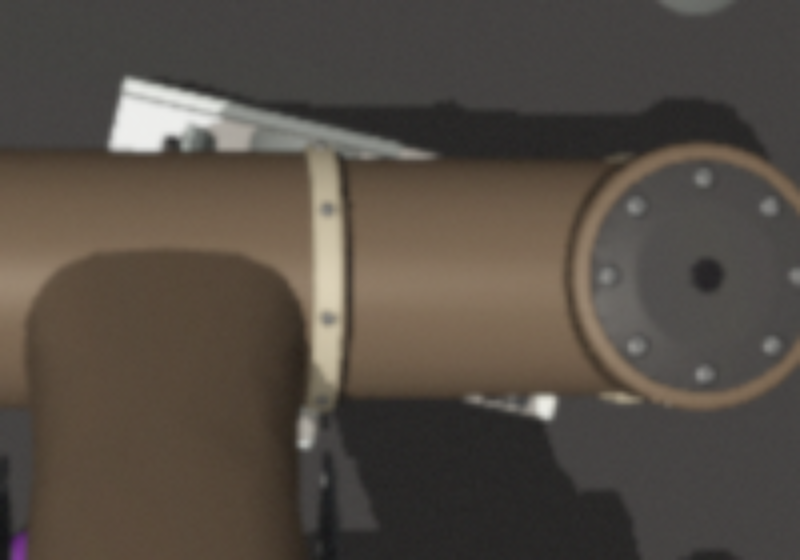

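```bash
cat > push.py <<'E'
from h import *
import sys
F0=np.load("F0.npy")
def frc(): 
    bot.dwell(.06); f=np.mean([np.array(bot.read_contact_force()) for _ in range(3)],0)-F0; return -f@U,f@N,f@X
def run(smax,step,stop,p,vel):
    s=0;off=0
    while s<smax:
        s+=step; bot.move_straight(list(p+s*U+off*N),velocity=vel)
        fs,fn,fx=frc(); e=np.array(bot.read_ee_pos())-p
        print(f"{s:.1f} act {e@U:.2f} n {e@N:.2f} off {off:.1f} fs {fs:.1f} fn {fn:.1f} fx {fx:.1f}")
        if fs>stop: break
        off+= .2 if fn>6 else (-.2 if fn<1 else 0)
    return s,off
E
python3 - <<'E'
from push import *
p=np.array(bot.read_ee_pos()); np.save("p.npy",p)
r=run(36,12,9,p,50); print(r); st()
E
```

```text
12.0 act 12.39 n 0.02 off 0.0 fs -2.2 fn 3.3 fx 0.2
24.0 act 24.37 n 0.02 off 0.0 fs -3.0 fn 3.3 fx -1.3
36.0 act 36.34 n 0.03 off 0.0 fs -3.9 fn 3.6 fx -1.0
(36, 0)
 t10.6 [541.   -9.2  45.1] F [-0.6  2.3  2.2] w39.3
```

```bash
python3 - <<'E'
from push import *
p=np.array(bot.read_ee_pos())
def avg(n=15):
    a=[]
    for _ in range(n): bot.dwell(.04);a.append(bot.read_contact_force())
    a=np.array(a);return a.mean(0),a.std(0)
print("here",avg()); 
bot.move_straight(list(p+8*N),velocity=40); bot.dwell(.3); m,s=avg();print("free",m,s,st()); np.save("F0.npy",m)
print(m@U,m@N)
E
```

```text
here (array([-0.04811755,  1.57339883,  2.2420254 ]), array([0.53470868, 0.57497853, 0.5508235 ]))
 t12.5 [540.8 -10.2  53. ] F [ 0.8  0.2 -1.6] w39.7
free [ 0.03124936  0.01571461 -1.29978476] [0.63208354 0.50467946 0.39630717] None
-0.159686908185076 -1.2901159602232861
```

```bash
python3 - <<'E'
from push import *
p=np.load("p.npy")+36.3*U
bot.move_straight(list(p-3*N),velocity=15,force_limit=3.5); st("down")
p=np.array(bot.read_ee_pos()); np.save("p2.npy",p)
print(run(34,1,9,p,10)); st()
E
```

```text
down t13.1 [540.9  -9.2  45. ] F [-1.6  0.4  5.6] w39.4
1.0 act 1.10 n 0.02 off 0.0 fs 0.4 fn 2.7 fx -0.6
2.0 act 1.88 n 0.06 off 0.0 fs 1.5 fn 3.7 fx -0.0
3.0 act 2.90 n 0.04 off 0.0 fs 2.7 fn 4.6 fx -0.5
4.0 act 3.99 n 0.03 off 0.0 fs 4.0 fn 6.2 fx -1.1
5.0 act 5.29 n 0.05 off 0.2 fs 0.2 fn 2.7 fx -0.7
6.0 act 6.19 n 0.06 off 0.2 fs 0.6 fn 0.9 fx 0.0
7.0 act 6.90 n 0.02 off 0.0 fs 1.7 fn 3.5 fx -0.7
8.0 act 8.04 n 0.03 off 0.0 fs 1.5 fn 4.0 fx -1.3
9.0 act 9.10 n 0.04 off 0.0 fs 1.7 fn 3.7 fx -0.3
10.0 act 10.07 n 0.05 off 0.0 fs 2.9 fn 4.0 fx 0.1
11.0 act 11.05 n 0.04 off 0.0 fs 2.6 fn 4.4 fx -0.1
12.0 act 11.87 n 0.02 off 0.0 fs 2.6 fn 4.7 fx -0.7
13.0 act 12.68 n 0.02 off 0.0 fs 5.2 fn 4.9 fx -0.2
14.0 act 13.59 n 0.03 off 0.0 fs 4.4 fn 5.2 fx -0.0
15.0 act 14.53 n 0.01 off 0.0 fs 4.7 fn 5.8 fx -0.5
16.0 act 15.49 n 0.05 off 0.0 fs 5.5 fn 6.3 fx -1.2
17.0 act 16.66 n 0.06 off 0.2 fs 4.6 fn 4.2 fx -1.4
18.0 act 17.67 n 0.05 off 0.2 fs 5.6 fn 3.9 fx -1.5
19.0 act 18.66 n 0.07 off 0.2 fs 4.6 fn 4.4 fx -1.3
20.0 act 19.63 n 0.05 off 0.2 fs 4.9 fn 5.2 fx -1.1
21.0 act 20.67 n 0.07 off 0.2 fs 5.5 fn 4.2 fx -0.7
22.0 act 21.62 n 0.05 off 0.2 fs 5.2 fn 5.0 fx -0.6
23.0 act 22.63 n 0.05 off 0.2 fs 5.6 fn 5.3 fx -1.1
24.0 act 23.62 n 0.05 off 0.2 fs 4.5 fn 3.8 fx -0.1
25.0 act 24.61 n 0.05 off 0.2 fs 4.6 fn 5.0 fx -1.1
26.0 act 25.58 n 0.07 off 0.2 fs 5.2 fn 4.7 fx -0.8
27.0 act 26.62 n 0.07 off 0.2 fs 5.1 fn 4.1 fx -1.0
28.0 act 27.60 n 0.06 off 0.2 fs 4.0 fn 4.0 fx -1.0
29.0 act 28.57 n 0.06 off 0.2 fs 5.1 fn 4.8 fx -0.5
30.0 act 29.59 n 0.05 off 0.2 fs 5.5 fn 4.7 fx -0.9
31.0 act 30.56 n 0.07 off 0.2 fs 6.3 fn 4.9 fx -1.2
32.0 act 31.58 n 0.07 off 0.2 fs 4.7 fn 5.3 fx -0.4
33.0 act 32.52 n 0.07 off 0.2 fs 5.5 fn 5.8 fx -1.0
34.0 act 32.75 n 0.08 off 0.2 fs 9.3 fn 5.7 fx 0.7
(34, 0.2)
 t23.6 [546.6  22.7  49.7] F [-1.2 -9.9  3.1] w39.1
```

```bash
python3 - <<'E'
from push import *
p=np.load("p2.npy")+.2*N; s=34;log=[]
while s<39:
    s+=.3; bot.move_straight(list(p+s*U),velocity=8); bot.dwell(.1)
    fs=np.mean([frc()[0] for _ in range(4)]); print(round(s,1),round(fs,1),((np.array(bot.read_ee_pos())-p)@U).round(2))
    if fs>12.6: break
bot.dwell(.4); print(np.mean([frc() for _ in range(6)],0)); st()
E
```

```text
34.3 10.8 32.78
34.6 12.1 32.8
34.9 13.6 32.87
[13.58057027  6.48603982  0.89085213]
 t26.1 [546.5  22.8  49.7] F [ -1.7 -14.5   2.7] w39.5
```

Seated at a push of 13.6 N. Next: release with a small opening, lift off, and check.

```bash
python3 - <<'E'
from h import *
bot.command_gripper(56); st("open")
p=np.array(bot.read_ee_pos()); bot.move_straight(list(p+60*N),velocity=80); 
bot.move_straight(list(p+60*N+80*Z),velocity=200)
q=list(quat(-Yh,-Z)); b=np.array([451.5,65,0])
bot.goto(list(b+180*Z),q); st("above bolt")
import cv2
c=bot.camera("scene"); cv2.imwrite("pics/r.png",cv2.resize(c["img"][180:330,270:470,::-1],None,fx=4,fy=4))
E
```

```text
open t26.4 [547.8  25.3  50. ] F [ 0.1 -0.3  0.5] w55.8
above bolt t29.0 [451.5  65.  179.6] F [-0.3  0.1 -0.7] w56.1
```

View pics/r.png

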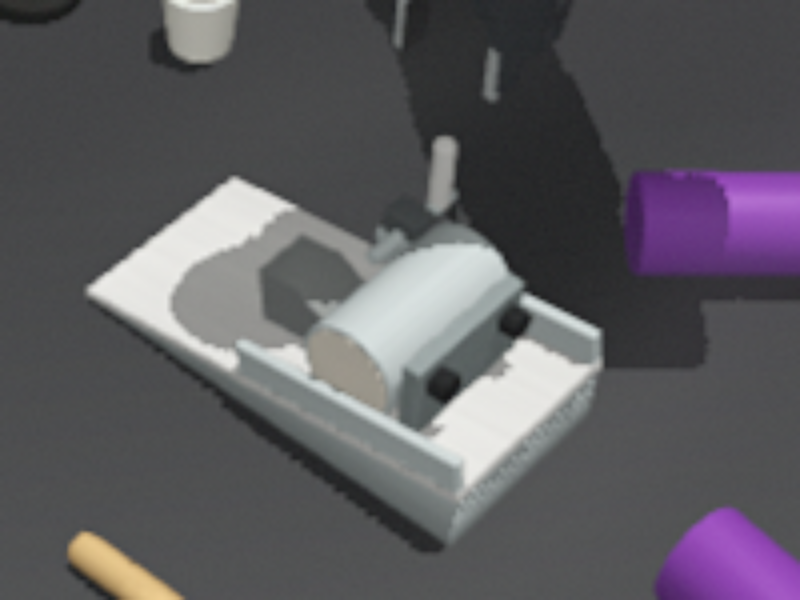

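The chock at (310,285) holds the flask against the rest, and the fingers stand above the post at (440,190). Now for the bolt.

```bash
python3 - <<'E'
from h import *
b=np.array([451.5,65,92])
print(bot.move_straight(list(b),velocity=100,force_limit=8)); st("at")
bot.command_gripper(8,50); st("grip")
e=np.array(bot.read_ee_pos())
print(bot.move_straight(list(e-38*X),velocity=40,force_limit=18)); st("pulled"); print((np.array(bot.read_ee_pos())-e)@X)
bot.command_gripper(50); bot.dwell(.2); p=np.array(bot.read_ee_pos())
bot.move_straight(list(p+110*Z),velocity=120); bot.dwell(.5); st("up")
import cv2
c=bot.camera("scene"); cv2.imwrite("pics/e.png",cv2.resize(c["img"][180:330,270:470,::-1],None,fx=4,fy=4))
E
```

```text
False
at t30.1 [451.9  65.2  92.5] F [-0.5  0.5  0.1] w55.8
grip t30.5 [451.6  64.9  92.5] F [-0.3 -1.2  6.1] w12.4
True
pulled t31.4 [416.2  71.9  92.6] F [ 4.3 -3.7 -1.5] w12.3
-36.1778410070045
up t33.6 [416.2  71.7 202.6] F [-0.  -0.2  1. ] w50.0
```

View pics/e.png

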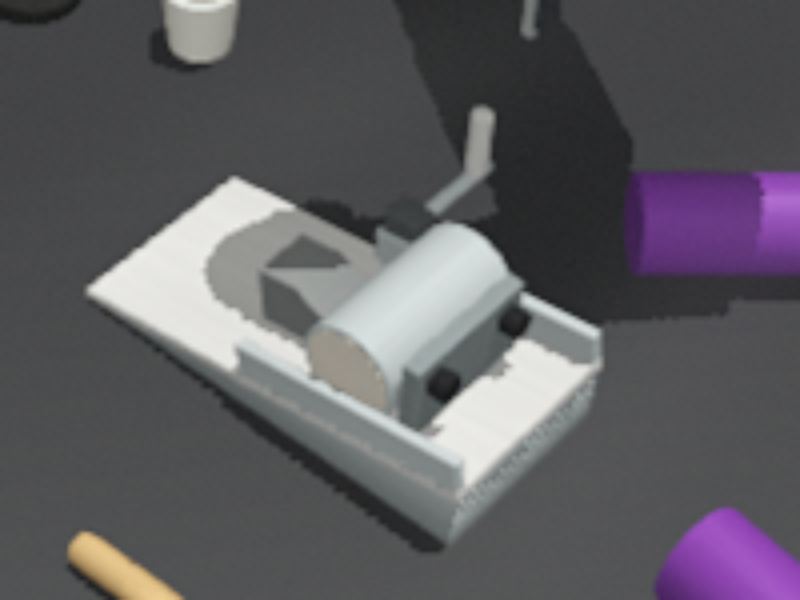

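The bolt is fully out, with its post now at (480,140). The flask and chock at (310,285) have not moved.

```bash
python3 -c "
from workcell import bot
print(bot.finish_job())"
```

```text
the job is handed in; nothing more can be done
None
```

The job is handed in, though the interface returned no verdict: I pushed the chock home with about 13.6 N and drew the bolt out its full 36 mm; in the last picture the chock alone holds the flask, and the clock read about 34 s of the 64 s allowed.

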